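# Clamp the gold clasp in the band holder

## Task

Take the gold-coloured watch clasp out of the green pocket tray and set it down, without dropping it, flat and lengthwise in the shallow cradle of the blue holder. Then let go of it and swing the holder's keeper arm by its red knob across the clasp until it rests fully home in its catch. Leave the other clasps in their pockets and everything else on the bench where it is.

Things in the scene. Friction and masses are not known exactly. Their poses are not given: they have to be found in the camera images.
- clasp_gold: The gold-coloured folding watch clasp, 36 x 18 x 13 mm (x, y, z), in one pocket of the tray. Origin: centre of its underside; x along its length, z up. It stands 9 mm proud of the tray's top; either way round is the same
- clasp_steel_a: Silver-coloured folding watch clasp, 36 x 18 x 13 mm (x, y, z), in one pocket of the tray. Origin: centre of its underside; x along its length, z up
- clasp_steel_b: Silver-coloured folding watch clasp, 36 x 18 x 13 mm (x, y, z), in one pocket of the tray. Origin: centre of its underside; x along its length, z up
- clasp_black_a: Black folding watch clasp, 36 x 18 x 13 mm (x, y, z), in one pocket of the tray. Origin: centre of its underside; x along its length, z up
- clasp_black_b: Black folding watch clasp, 36 x 18 x 13 mm (x, y, z), in one pocket of the tray. Origin: centre of its underside; x along its length, z up
- tray: Green tray fixed to the bench, 120 x 184 x 8 mm, with 2 x 3 pockets, 40 x 22 mm and 4 mm deep (pocket floor 4 mm above the bench), centred at x = -26, 26 and y = -56, 0, 56 mm; five hold a clasp. The sides of clasps side by side along y are 38 mm apart. Origin: centre of its underside, z up
- holder: Blue holder fixed to the bench, base 74 x 150 x 14 mm. On it: the aluminium-rimmed cradle in the middle; a pivot post (18 mm high, radius 8 mm) at y = -52 mm; a dark steel catch at y = 40 to 52 mm, 46 mm high above the bench, a slot that is open towards -x. Origin: centre of its underside, z up
- cradle (a point): Centre of the cradle's floor, 14 mm above the bench, axes as the holder's. The cradle is a recess 44 mm long (x) by 25 mm wide (y), with a rim 4 mm high and 4 mm thick; the clasp lies in it with its length along x
- keeper (a joint): Angle of the keeper arm about its upright hinge: 0 = closed, lying along the holder's +y over the cradle and home in the catch (end stop); grows as the arm swings out towards the holder's -x, at 1.57 it points along -x; at most 2.2. Stiff: it stays where it is left. The arm is aluminium, 12 mm wide, 6 mm thick, its underside 32 mm above the bench (5 mm above a clasp lying in the cradle)
- knob (a point): Centre of the upright red knob on the keeper arm's end: a cylinder of diameter 18 mm, 24 mm high, from 38 to 62 mm above the bench; this point is 50 mm above the bench and 122 mm from the hinge axis
- hinge (a point): On the keeper arm's upright hinge axis, 35 mm above the bench
- watch_case: Silver watch case with dark blue dial, diameter 40 mm, 10 mm high. Origin: centre of its underside
- punch: Red-handled punch lying down, 145 mm long, 18 mm thick. Origin: under the joint of handle and steel; handle towards -x
- mallet: Wooden mallet lying down, head 46 x 85 x 46 mm, handle 180 mm long towards -x. Origin: under the head's centre
- buckle_tin: Round tin of buckles, diameter 84 mm, 26 mm high. Origin: centre of its underside
Things that resemble listed ones, but are neither listed nor needed, are in the scene too. Leave any purple or turquoise look-alike of the holder alone.

How it is judged:
By the outcome, as a careful person would: the job done as asked, in the order asked, and still so for the second after the job is handed in, with the robot touching nothing.
It also fails if it takes over 61 s, if anything falls off the work surface, if the arm or the gripper's body presses on something with over 40 N, if the wrist force passes 120 N, or if a joint passes its speed limit or range.

## Robot

A 6-joint arm with a two-finger parallel gripper is mounted at the origin on the work surface. World frame = base frame: x ahead of the robot, y to its left, z up, the work surface at z = 0. Lengths are in m, angles in rad, forces in N, time in s.
With the tool pointing down it reaches from about 0.375 to 0.9 m from the base axis. Payload 3.1 kg.
Tool frame: the origin (TCP) lies at the very end of the fingers, on their centre line; the grasp point (between the pads) lies env.tcp_to_grasp behind it (env.tcp_to_grasp is the distance from the TCP to the grasp point, in m); z points along the fingers, y is the line along which they close (so a half turn about z gives the same grasp; the last joint's range is limited). The gripper opens to 87 mm and grips with 3 to 60 N. Pads are 19 mm wide; open, the fingers measure 117 mm over their backs; the gripper's body (75 mm by 190 mm) begins 51 mm behind the grasp point.
Start: joints at [-1.452, 0.527, 1.433, -0, 1.181, -0.178], TCP at [0.183, -0.598, 0.223] pointing down, gripper open.
Joint ranges: [-3.08, 3.08], [-0.75, 2.2], [0.22, 2.44], [-1.43, 4.57], [0, 2.65], [-2.85, 2.85]. Speed limits (rad/s): [2.79, 2.79, 3.14, 3.14, 3.14, 3.14].

## Interface

Orientations are given as a unit quaternion [w, x, y, z].
In Python, from rig import env gives the robot as it stands.
- The arm moves only by the tool move_arm, never from a script. Its argument "rows" is a list that holds one entry, the list of rows, each a list of 7 numbers: the shift along the tool's x, y, z as a fraction of full scale, then the turn, a rotation vector about the tool's x, y, z as a fraction of full scale, then the finger opening in mm, from 0 to 87. In form: [[[tx, ty, tz, rx, ry, rz, hand], ...]]. A call has 1 to 5 rows; each row shifts and turns the commanded pose from where the row before left it, along the tool's axes as they then stand; what a row does not reach is not made up. Full scale, the value 1, is 100 mm for a shift and 2 pi rad for a turn. A row lasts 1/8 s, in which the tool goes at most 62.5 mm and 10.7 degrees, less where a joint would pass 70% of its speed; a pose out of reach is approached as far as the arm can. A call with a number of a shift or a turn outside -1 to 1 is refused whole. A call with a gripper value outside its range is refused whole. The fingers move at their own pace and stop on an object; "force" is the grip in N (left out, the last holds). Time passes only in rows, so rows that do not move let the fingers close. It gives the time, the measured TCP pose, the force, the opening and the grip force at its end, in the units of the state.
- env.sense(): the state, without advancing time (a new reading comes with each control period).
- env.read_camera(name): name is "scene" or "top"; returns the picture (400x640x3 uint8, blue, green, red); there is no depth.
- env.camera_params(name): a dict with "fx", "fy", "cx", "cy" (pixels), "origin" and "rotation" of the camera in the world. Camera axes: x right, y down, z forward; pixel columns grow to the right and rows downward; lengths in m; the calibration is good to about 2 mm. A picture is of the moment at which its call begins. camera_params takes no time and is no camera call.
- env.close_job(): hands the job in; it is judged then, once.
The state is a dict: "t": time; "joint_positions": joint angles; "dq": joint speeds; "joint_efforts": joint torques, N m; "eef_pos": TCP position; "orientation": TCP orientation; "contact_force": force on the tool from outside, world axes, zero at the start; "wrist_torque": the same for the moment, N m; "grip_width": finger opening in m; "grip_force": force on a finger pad.
Only numpy, scipy, OpenCV 4.12 (cv2) and the standard library are available. Lean on these libraries where they do the work, as an engineer would, in place of code of your own. Each camera call takes 0.05 s, during which the arm holds its last target. There are 200 camera calls.

## Working session

There is one attempt and no reset: what is moved stays moved. The work goes in short steps, Python scripts to look and compute and a tool call to move; the robot and the scene stay as the last step left them, time stands still between calls to the robot, and variables do not carry over. Pictures are saved under pics/ and viewed, at most 10 in all, crops included, and the job is handed in when it is done.

Besides the shell and the picture viewer there is one more tool, called as name([rows], argument=value, ...), one row to a line, values as JSON. move_arm: Moves the arm, as the interface text tells. Its arguments: {"type":"object","properties":{"rows":{"type":"array"},"force":{"type":"number"}},"required":["rows"]}

```bash
mkdir -p pics; ls
python3 - <<'E'
from rig import env
import cv2
for n in("scene","top"):
    cv2.imwrite(f"pics/{n}0.png",env.read_camera(n)); p=env.camera_params(n); print(n,p)
s=env.sense();print(s["t"],s["eef_pos"],s["orientation"],s["grip_width"],env.tcp_to_grasp)
E
```

```text
pics
scene {'fx': 405.97319538814537, 'fy': 405.97319538814537, 'cx': 315.694710094641, 'cy': 191.13543628882084, 'origin': array([1.72171927, 0.55910822, 0.91717566]), 'rotation': array([-0.24816328,  0.45170468,  0.7569898 , -0.40167687])}
top {'fx': 411.66002290730137, 'fy': 411.66002290730137, 'cx': 316.60648645903586, 'cy': 200.1929307638608, 'origin': array([ 0.52858817, -0.01816367,  1.26431171]), 'rotation': array([-0.01660789,  0.70952338, -0.70369067,  0.03346918])}
0.1 [ 0.18272728 -0.59698929  0.22166258] [-9.97918266e-04  9.89006816e-01  1.47866566e-01  1.64257098e-05] 0.08738833957784035 0.0187
```

View pics/top0.png

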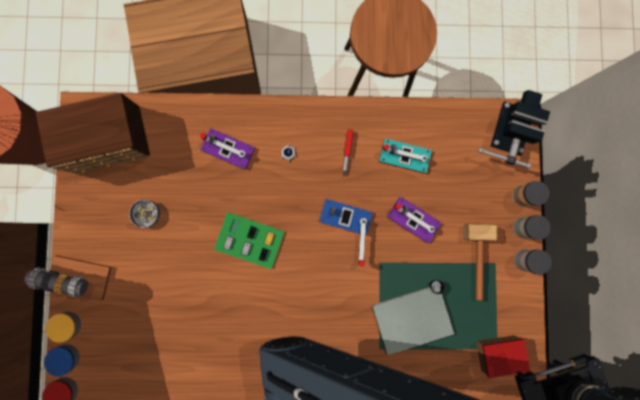

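View pics/scene0.png

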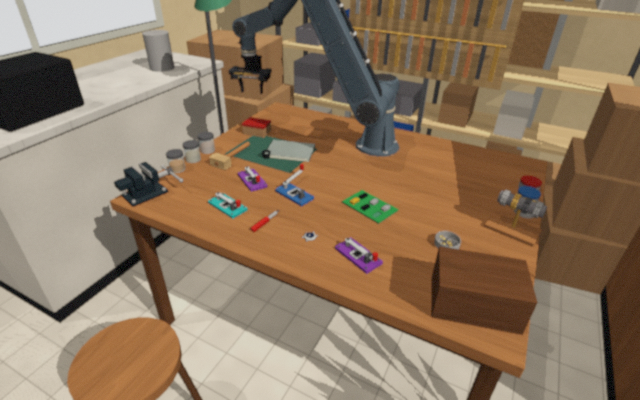

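The top view shows the tray at about (250,241) and the blue holder at (347,216), with its arm swung out to a red knob at (362,263). The purple and turquoise look-alikes are at (228,149), (414,220) and (406,156). Gold candidates are the yellow clasp at (269,239) and the yellow jar at (62,327), which is clearly not a clasp. The grey clasps are near (246,247), (230,243) and (235,226), and the black ones near (252,232) and (264,254). I'll check with a close crop.

```bash
cat > h.py <<'E'
import numpy as np, cv2
from rig import env
from scipy.spatial.transform import Rotation as R
def ray(n,uv):
    p=env.camera_params(n); q=p["rotation"]
    r=R.from_quat([q[1],q[2],q[3],q[0]]).as_matrix()
    return p["origin"], r@np.array([(uv[0]-p["cx"])/p["fx"],(uv[1]-p["cy"])/p["fy"],1.])
def plane(n,uv,z):
    o,d=ray(n,uv); return o+d*(z-o[2])/d[2]
def pix(n,P):
    p=env.camera_params(n); q=p["rotation"]
    c=R.from_quat([q[1],q[2],q[3],q[0]]).as_matrix().T@(np.asarray(P)-p["origin"])
    return p["cx"]+p["fx"]*c[0]/c[2],p["cy"]+p["fy"]*c[1]/c[2]
def blobs(n,img,lo,hi,zz,roi,amin=5):
    hsv=cv2.cvtColor(img,cv2.COLOR_BGR2HSV); m=cv2.inRange(hsv,lo,hi)
    k=np.zeros_like(m); x0,y0,x1,y1=roi; k[y0:y1,x0:x1]=m[y0:y1,x0:x1]
    out=[]
    for c in cv2.findContours(k,cv2.RETR_EXTERNAL,cv2.CHAIN_APPROX_NONE)[0]:
        if len(c)<amin: continue
        (u,v),_,_=cv2.minAreaRect(c)
        W=np.array([plane(n,pt[0],zz)[:2]*1000 for pt in c],np.float32)
        out.append((cv2.contourArea(c),(round(u,1),round(v,1)),cv2.minAreaRect(W)))
    return sorted(out,key=lambda t:-t[0])
E
python3 - <<'E'
from h import *
im=cv2.imread("pics/top0.png"); sc=cv2.imread("pics/scene0.png")
a=cv2.resize(im[190:280,205:395],(798,378),interpolation=cv2.INTER_CUBIC)
b=cv2.resize(sc[155:230,265:405],(392,210),interpolation=cv2.INTER_CUBIC)
c=np.zeros((590,798,3),np.uint8); c[:378]=a; c[380:,:392]=b; cv2.imwrite("pics/crop.png",c)
for nm,lo,hi,z,roi in [("green",(45,80,40),(80,255,255),.008,(200,200,300,280)),("blue",(100,120,50),(125,255,255),.014,(315,190,385,240)),("gold",(15,120,100),(35,255,255),.017,(255,228,280,250)),("red",(0,150,100),(6,255,255),.062,(350,250,375,275))]:
    print(nm,blobs("top",im,lo,hi,z,roi)[:2])
for nm,lo,hi,z,roi in [("green",(45,80,40),(80,255,255),.008,(330,180,410,230)),("blue",(100,120,50),(125,255,255),.014,(265,175,325,210)),("gold",(15,120,100),(35,255,255),.017,(350,190,395,220)),("red",(0,150,80),(6,255,255),.05,(290,160,310,175))]:
    print("S",nm,blobs("scene",sc,lo,hi,z,roi)[:2])
E
```

```text
green [(2273.5, (248.9, 240.1), ((495.0450744628906, 156.15045166015625), (182.7864532470703, 117.92127227783203), 71.619873046875))]
blue [(862.0, (345.6, 216.7), ((568.0451049804688, -136.52090454101562), (144.762451171875, 68.1214370727539), 74.21114349365234))]
gold [(66.0, (269.1, 238.2), ((501.2608642578125, 94.58573913574219), (19.986873626708984, 36.90701675415039), 72.41480255126953)), (0.0, (277.6, 228.2), ((531.4498901367188, 69.47645568847656), (9.539615631103516, 1.8999836444854736), 72.0363998413086))]
red [(21.5, (361.0, 262.5), ((433.74578857421875, -176.90846252441406), (14.40975284576416, 17.500699996948242), 0.3055783212184906))]
S green [(707.0, (370.0, 205.5), ((496.204345703125, 156.30917358398438), (184.6359100341797, 121.01734924316406), 71.83072662353516))]
S blue [(167.0, (294.3, 193.8), ((574.7258911132812, -133.76307678222656), (149.75318908691406, 69.7979507446289), 74.26785278320312))]
S gold [(33.5, (354.2, 200.3), ((504.4761657714844, 96.34295654296875), (26.83255958557129, 47.13547897338867), 72.19430541992188)), (33.5, (379.3, 197.4), ((439.63336181640625, 174.07530212402344), (149.86856079101562, 14.0894193649292), 73.85234069824219))]
S red [(11.5, (301.5, 166.5), ((428.5085754394531, -182.6959991455078), (42.145145416259766, 12.782597541809082), 29.79881477355957))]
```

View pics/crop.png

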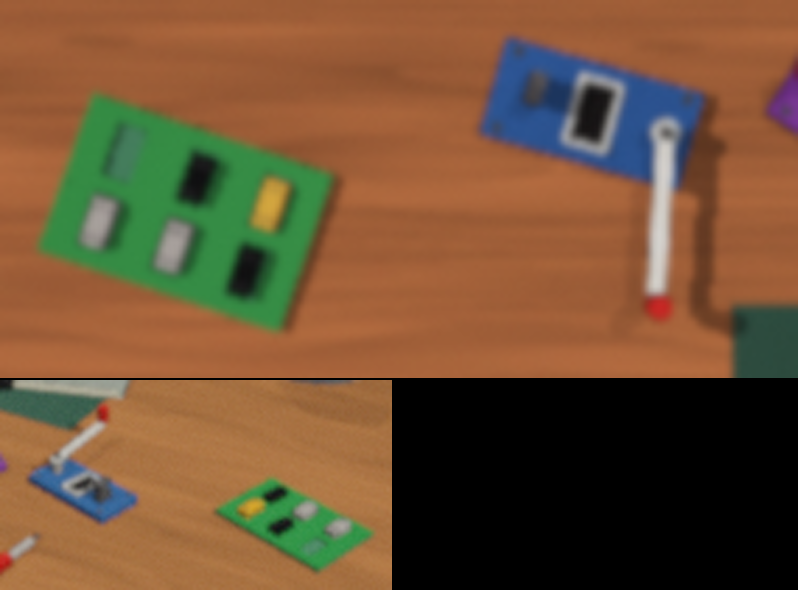

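The crop confirms that the gold clasp at top pixel (269,238) is in the tray's right-hand upper pocket. The empty pocket is at the upper left. The blue holder's cradle is at about (346,217), its catch is to the left at (333,211), and the arm swings down to the knob at (361,263). Next I'll refine the holder pose and plan the approach.

```bash
cat >> h.py <<'E'
def plan(tgt,yaw_deg,n):
    """n equal rows from the present pose to tool-down pose; yaw = world angle of tool y"""
    s=env.sense(); p=np.array(s["eef_pos"]); q=s["orientation"]
    r=R.from_quat([q[1],q[2],q[3],q[0]]); M=r.as_matrix()
    a=np.radians(yaw_deg); y=np.array([np.cos(a),np.sin(a),0]); z=np.array([0,0,-1.]); x=np.cross(y,z)
    T=R.from_matrix(np.c_[x,y,z]); rv=(r.inv()*T).as_rotvec(); st=(np.array(tgt)-p)/n
    print("dist mm",np.linalg.norm(st)*1000,"deg/row",np.degrees(np.linalg.norm(rv))/n)
    for i in range(n):
        L=(r*R.from_rotvec(rv*i/n)).inv().apply(st)
        print(np.round(np.r_[L/.1,rv/n/(2*np.pi)],4).tolist())
E
python3 - <<'E'
from h import *
im=cv2.imread("pics/top0.png"); sc=cv2.imread("pics/scene0.png")
for z in (.018,): print("rim",blobs("top",im,(0,0,120),(180,90,255),z,(335,203,356,232))[:2])
print("floor",blobs("top",im,(0,0,0),(180,255,60),.014,(338,206,354,228))[:2])
print("rimS",blobs("scene",sc,(0,0,110),(180,90,255),.018,(278,178,310,202))[:3])
print("cap",blobs("top",im,(0,0,120),(180,90,255),.038,(355,214,370,262))[:2])
C=np.array([569.5,-136.3,0])/1000;a=np.radians(74.2);e2=np.array([np.cos(a),np.sin(a),0]);e1=np.array([e2[1],-e2[0],0])
for n in("top","scene"): print(n,"cradle",pix(n,C+[0,0,.016]),"hinge",pix(n,C-.052*e2+[0,0,.038]),"corners",[np.round(pix(n,C+sx*.037*e1+sy*.075*e2+[0,0,.014]),1).tolist() for sx in(-1,1) for sy in(-1,1)])
plan([.502,.095,.10],71.6,15)
E
```

```text
rim [(63.0, (345.8, 216.5), ((568.3623046875, -136.46548461914062), (37.06304168701172, 55.874515533447266), 74.11812591552734))]
floor [(54.5, (345.7, 216.4), ((568.7012329101562, -136.51211547851562), (18.53120994567871, 35.074432373046875), 80.69438171386719))]
rimS [(89.5, (291.2, 186.7), ((541.3915405273438, -166.19857788085938), (134.21315002441406, 61.6528434753418), 48.890472412109375)), (3.0, (306.4, 192.1), ((547.4074096679688, -93.41063690185547), (34.54136276245117, 6.820547580718994), 71.80973815917969)), (1.0, (279.0, 186.0), ((562.422119140625, -211.98153686523438), (5.658975601196289, 15.651923179626465), 73.29714965820312))]
cap [(192.5, (362.2, 238.5), ((502.89263916015625, -183.84188842773438), (18.310678482055664, 122.27674102783203), 87.60237884521484))]
top cradle (np.float64(345.67150240407364), np.float64(216.1540921214046)) hinge (np.float64(363.08679275787057), np.float64(220.79967806567927)) corners [[366.0, 234.8], [318.6, 221.0], [372.5, 211.4], [325.3, 197.6]]
scene cradle (np.float64(294.19208712287116), np.float64(192.28497119431316)) hinge (np.float64
[... 169 characters left out ...]
164512024
[0.3384, -0.3787, 0.082, -0.0, -0.0, -0.0268]
[0.3971, -0.3167, 0.0819, -0.0, -0.0, -0.0268]
[0.4445, -0.2458, 0.0818, -0.0, -0.0, -0.0268]
[0.4794, -0.1678, 0.0817, -0.0, -0.0, -0.0268]
[0.5008, -0.0852, 0.0816, -0.0, -0.0, -0.0268]
[0.508, -0.0001, 0.0815, -0.0, -0.0, -0.0268]
[0.5009, 0.0849, 0.0815, -0.0, -0.0, -0.0268]
[0.4796, 0.1676, 0.0814, -0.0, -0.0, -0.0268]
[0.4448, 0.2455, 0.0813, -0.0, -0.0, -0.0268]
[0.3974, 0.3165, 0.0812, -0.0, -0.0, -0.0268]
[0.3388, 0.3786, 0.0812, -0.0, -0.0, -0.0268]
[0.2706, 0.43, 0.0811, -0.0, -0.0, -0.0268]
[0.1948, 0.4692, 0.0811, -0.0, -0.0, -0.0268]
[0.1135, 0.4952, 0.0811, -0.0, -0.0, -0.0268]
[0.029, 0.5072, 0.0811, -0.0, -0.0, -0.0268]
```

move_arm([
  [[0.338, -0.379, 0.08, 0, 0, -0.027, 45], [0.397, -0.317, 0.08, 0, 0, -0.027, 45], [0.445, -0.246, 0.08, 0, 0, -0.027, 45], [0.48, -0.168, 0.08, 0, 0, -0.027, 45], [0.5, -0.085, 0.08, 0, 0, -0.027, 45]],
])

```text
t: 0.72
eef_pos: [0.2889, -0.365, 0.1821]
orientation: [-0.0, 0.839, 0.544, 0.0]
contact_force: [0.8, 0.4, -0.0]
grip_width: 0.0482
grip_force: 0.0
```

move_arm([
  [[0.508, 0, 0.08, 0, 0, -0.027, 45], [0.5, 0.085, 0.08, 0, 0, -0.027, 45], [0.48, 0.168, 0.08, 0, 0, -0.027, 45], [0.445, 0.246, 0.08, 0, 0, -0.027, 45], [0.397, 0.317, 0.08, 0, 0, -0.027, 45]],
])

```text
t: 1.35
eef_pos: [0.3934, -0.1337, 0.1423]
orientation: [0.0, 0.541, 0.841, 0.0]
contact_force: [-0.1, 0.8, 0.3]
grip_width: 0.0447
grip_force: 0.0
```

Run:
```python
from h import *
s=env.sense();print(s["t"],s["eef_pos"],s["orientation"],s["joint_positions"],s["grip_width"])
plan([.502,.095,.10],71.6,5)
```

```text
1.35 [ 0.39344544 -0.13368296  0.14226798] [1.26279986e-04 5.40949967e-01 8.41054765e-01 1.68496932e-05] [-5.97975700e-01  3.95455253e-01  2.02250427e+00  6.09690737e-05
  7.23381545e-01 -1.02568532e+00] 0.04466375808282057
dist mm 51.32896713216648 deg/row 9.419332804254122
[0.3261, 0.3872, 0.0845, 0.0, 0.0, -0.0262]
[0.2584, 0.4354, 0.0845, 0.0, 0.0, -0.0262]
[0.1836, 0.4718, 0.0845, 0.0, 0.0, -0.0262]
[0.1039, 0.4955, 0.0845, 0.0, 0.0, -0.0262]
[0.0214, 0.5058, 0.0845, 0.0, 0.0, -0.0262]
```

move_arm([
  [[0.339, 0.379, 0.08, 0, 0, -0.027, 42], [0.271, 0.43, 0.08, 0, 0, -0.027, 42], [0.195, 0.469, 0.08, 0, 0, -0.027, 42], [0.113, 0.495, 0.08, 0, 0, -0.027, 42], [0.029, 0.507, 0.08, 0, 0, -0.027, 42]],
])

```text
t: 1.98
eef_pos: [0.4959, 0.099, 0.1021]
orientation: [-0.0, 0.147, 0.989, -0.0]
contact_force: [0.1, 0.1, 0.1]
grip_width: 0.042
grip_force: 0.0
```

move_arm([
  [[0, 0, 0, 0, 0, 0, 42], [0, 0, 0, 0, 0, 0, 42]],
])

```text
t: 2.22
eef_pos: [0.4947, 0.0972, 0.1022]
orientation: [-0.001, 0.15, 0.989, -0.0]
contact_force: [-0.4, 0.8, -0.1]
grip_width: 0.0424
grip_force: 0.0
```

Run:
```python
from h import *
im=env.read_camera("top")
print(blobs("top",im,(15,120,100),(35,255,255),.017,(255,228,280,250))[:1])
sc=env.read_camera("scene")
c=np.hstack([cv2.resize(x,(399,380),interpolation=cv2.INTER_CUBIC) for x in (im[200:280,205:289],sc[150:230,330:414])]); cv2.imwrite("pics/pre.png",c)
plan([.502,.095,.10],71.6,1); plan([.502,.095,.03],71.6,2)
```

```text
[]
dist mm 7.778508252463704 deg/row 1.09123319014672
[-0.0729, 0.0091, 0.0255, -0.0001, -0.0001, 0.003]
dist mm 36.463281940851466 deg/row 0.54561659507336
[-0.0368, 0.0047, 0.3627, -0.0, -0.0001, 0.0015]
[-0.0366, 0.005, 0.3628, -0.0, -0.0001, 0.0015]
```

View pics/pre.png

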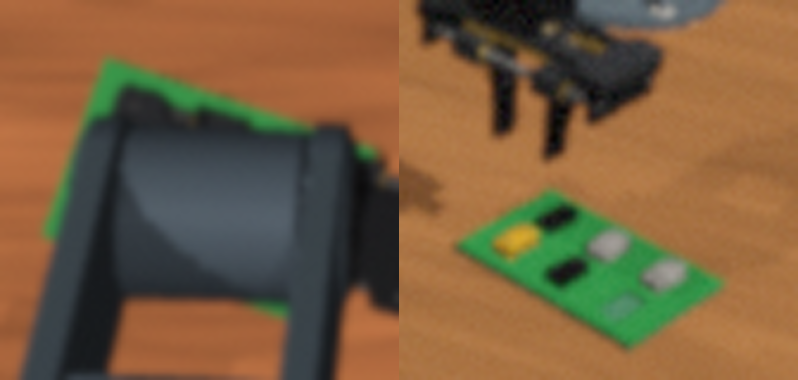

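The scene view shows the gripper above the tray, fingers straddling the gold clasp's column. I'll descend now.

move_arm([
  [[-0.073, 0.009, 0.2, 0, 0, 0.003, 42], [0, 0, 0.3, 0, 0, 0, 42], [0, 0, 0.22, 0, 0, 0, 42], [0, 0, 0, 0, 0, 0, 42], [0, 0, 0, 0, 0, 0, 42]],
])

```text
t: 2.95
eef_pos: [0.503, 0.0952, 0.0312]
orientation: [0.0, 0.16, 0.987, 0.0]
contact_force: [0.5, 0.3, -0.7]
grip_width: 0.0421
grip_force: 0.0
```

Run:
```python
from h import *
sc=env.read_camera("scene")
cv2.imwrite("pics/low.png",cv2.resize(sc[160:230,330:414],(588,490),interpolation=cv2.INTER_CUBIC))
print(env.sense()["eef_pos"])
plan([.502,.095,.0105],71.7,1)
```

```text
[0.5032819  0.09542456 0.03150567]
dist mm 21.04902947404082 deg/row 0.10129428766246569
[0.0112, -0.0082, 0.21, 0.0001, 0.0002, -0.0001]
```

View pics/low.png

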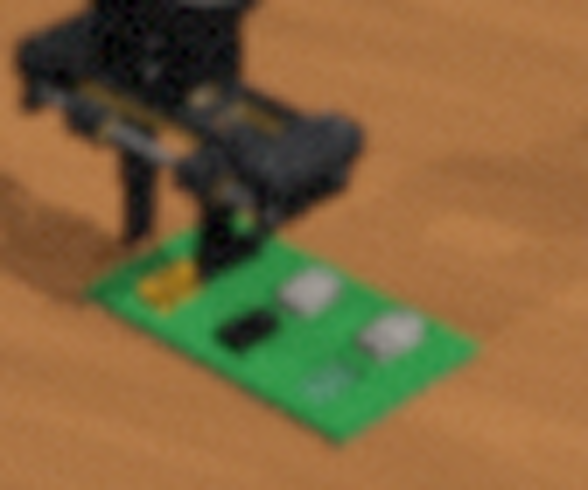

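The fingers sit either side of the gold clasp at crop (170,287), with their midpoint (175,257) about 28 px above it, which is what the height predicts. I'll descend and grip.

move_arm([
  [[0.01, -0.005, 0.1, 0, 0, 0, 42], [0, 0, 0.105, 0, 0, 0, 42], [0, 0, 0, 0, 0, 0, 42], [0, 0, 0, 0, 0, 0, 42]],
])

```text
t: 3.5
eef_pos: [0.5015, 0.0959, 0.0098]
orientation: [-0.0, 0.159, 0.987, -0.0]
contact_force: [0.7, -0.7, 0.9]
grip_width: 0.042
grip_force: 0.0
```

move_arm([
  [[0, 0, 0, 0, 0, 0, 8], [0, 0, 0, 0, 0, 0, 8], [0, 0, 0, 0, 0, 0, 8], [0, 0, 0, 0, 0, 0, 8], [0, 0, 0, 0, 0, 0, 8]],
], force=25)

```text
t: 4.12
eef_pos: [0.5016, 0.0958, 0.0102]
orientation: [0.0, 0.159, 0.987, 0.0]
contact_force: [0.1, 0.0, 1.8]
grip_width: 0.0174
grip_force: 25.0
```

move_arm([
  [[0, 0, -0.05, 0, 0, 0, 8], [0, 0, -0.15, 0, 0, 0, 8], [0, 0, -0.25, 0, 0, 0, 8], [0, 0, -0.25, 0, 0, 0, 8], [0, 0, -0.1, 0, 0, 0, 8]],
])

```text
t: 4.75
eef_pos: [0.5025, 0.0959, 0.0921]
orientation: [0.002, 0.159, 0.987, 0.0]
contact_force: [0.0, 0.9, -1.2]
grip_width: 0.0174
grip_force: 25.0
```

Run:
```python
from h import *
sc=env.read_camera("scene");print(env.sense()["grip_width"])
cv2.imwrite("pics/lift.png",cv2.resize(sc[150:230,320:414],(564,480),interpolation=cv2.INTER_CUBIC))
plan([.5685,-.1365,.09],74.2,9)
```

```text
0.017858149890960726
dist mm 26.837406264404745 deg/row 0.27517765409841105
[-0.1503, -0.2223, 0.0032, 0.0, 0.0001, -0.0008]
[-0.1492, -0.223, 0.0031, 0.0, 0.0001, -0.0008]
[-0.1482, -0.2237, 0.0031, 0.0, 0.0001, -0.0008]
[-0.1471, -0.2244, 0.003, 0.0, 0.0001, -0.0008]
[-0.146, -0.2251, 0.003, 0.0, 0.0001, -0.0008]
[-0.1449, -0.2258, 0.003, 0.0, 0.0001, -0.0008]
[-0.1439, -0.2265, 0.0029, 0.0, 0.0001, -0.0008]
[-0.1428, -0.2272, 0.0029, 0.0, 0.0001, -0.0008]
[-0.1417, -0.2279, 0.0029, 0.0, 0.0001, -0.0008]
```

View pics/lift.png

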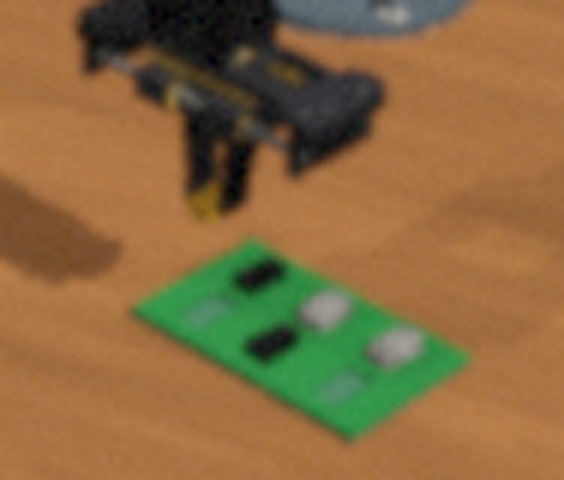

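The gold clasp is held between the fingers at crop (207,203). Its pocket at (208,312) is empty and the other four clasps are still in place. Next I'll carry it over to the cradle.

move_arm([
  [[-0.15, -0.222, 0, 0, 0, -0.001, 8], [-0.149, -0.223, 0, 0, 0, -0.001, 8], [-0.148, -0.224, 0, 0, 0, -0.001, 8], [-0.147, -0.224, 0, 0, 0, -0.001, 8], [-0.146, -0.225, 0, 0, 0, -0.001, 8]],
])

```text
t: 5.42
eef_pos: [0.538, -0.0338, 0.0895]
orientation: [-0.001, 0.143, 0.99, 0.0]
contact_force: [-0.3, -0.5, -0.6]
grip_width: 0.0173
grip_force: 25.0
```

move_arm([
  [[-0.145, -0.226, 0, 0, 0, -0.001, 8], [-0.144, -0.227, 0, 0, 0, -0.001, 8], [-0.143, -0.227, 0, 0, 0, 0, 8], [-0.142, -0.228, 0, 0, 0, 0, 8], [0, 0, 0, 0, 0, 0, 8]],
])

```text
t: 6.05
eef_pos: [0.5694, -0.1383, 0.0898]
orientation: [0.001, 0.138, 0.99, -0.0]
contact_force: [-1.1, 0.5, 0.3]
grip_width: 0.0175
grip_force: 25.0
```

move_arm([
  [[0, 0, 0, 0, 0, 0, 8], [0, 0, 0, 0, 0, 0, 8]],
])

```text
t: 6.3
eef_pos: [0.5678, -0.135, 0.0899]
orientation: [-0.001, 0.137, 0.991, 0.0]
contact_force: [0.4, 0.2, -0.9]
grip_width: 0.0174
grip_force: 25.0
```

Run:
```python
from h import *
print(env.sense()["grip_width"],env.sense()["eef_pos"])
plan([.5685,-.1365,.035],74.2,3)
```

```text
0.017416922224150533 [ 0.56783314 -0.13504853  0.08985838]
dist mm 18.293877912442223 deg/row 0.04250161760365582
[-0.0037, -0.0041, 0.1829, 0.0, -0.0001, 0.0001]
[-0.0036, -0.0041, 0.1829, 0.0, -0.0001, 0.0001]
[-0.0035, -0.0041, 0.1829, 0.0, -0.0001, 0.0001]
```

move_arm([
  [[-0.01, -0.012, 0.15, 0, 0, 0, 8], [0, 0, 0.25, 0, 0, 0, 8], [0, 0, 0.15, 0, 0, 0, 8], [0, 0, 0, 0, 0, 0, 8], [0, 0, 0, 0, 0, 0, 8]],
])

```text
t: 6.92
eef_pos: [0.5695, -0.1377, 0.0352]
orientation: [0.0, 0.137, 0.991, -0.0]
contact_force: [-0.1, 0.0, -0.5]
grip_width: 0.0176
grip_force: 25.0
```

Run:
```python
from h import *
print(env.sense()["grip_width"],env.sense()["eef_pos"])
sc=env.read_camera("scene")
cv2.imwrite("pics/pl.png",cv2.resize(sc[150:215,255:335],(640,520),interpolation=cv2.INTER_CUBIC))
plan([.5685,-.1365,.0205],74.2,1)
```

```text
0.017593129080939806 [ 0.56946512 -0.13765772  0.03524016]
dist mm 15.172678854598683 deg/row 0.09133016643614031
[0.0152, 0.009, 0.1507, -0.0, 0.0002, 0.0001]
```

View pics/pl.png

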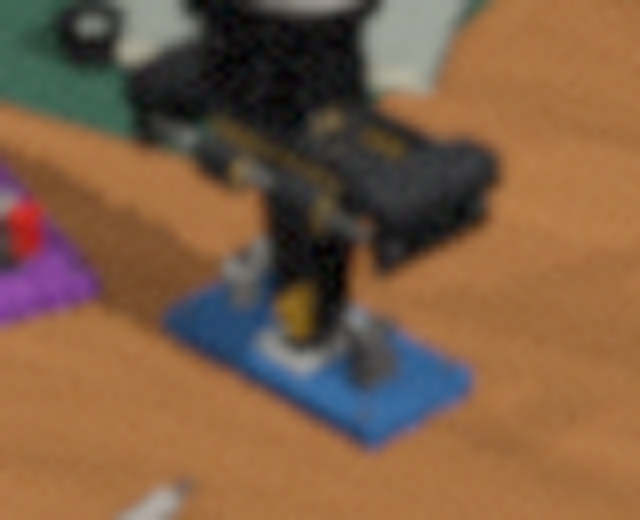

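The clasp at (297,310) hangs over the white-rimmed cradle at (297,345) with its length along the cradle. I'll lower it.

move_arm([
  [[0.007, 0.005, 0.06, 0, 0, 0, 8], [0, 0, 0.05, 0, 0, 0, 8], [0, 0, 0.02, 0, 0, 0, 8], [0, 0, 0, 0, 0, 0, 8], [0, 0, 0, 0, 0, 0, 8]],
])

```text
t: 7.6
eef_pos: [0.5687, -0.137, 0.0221]
orientation: [0.0, 0.137, 0.991, -0.0]
contact_force: [-0.8, -0.3, 0.4]
grip_width: 0.017
grip_force: 25.0
```

move_arm([
  [[0, 0, 0.01, 0, 0, 0, 8], [0, 0, 0, 0, 0, 0, 8], [0, 0, 0, 0, 0, 0, 8]],
])

```text
t: 7.98
eef_pos: [0.5686, -0.1369, 0.0211]
orientation: [0.0, 0.137, 0.991, -0.0]
contact_force: [-0.7, -0.3, 0.4]
grip_width: 0.0175
grip_force: 25.0
```

move_arm([
  [[0, 0, 0.005, 0, 0, 0, 8], [0, 0, 0, 0, 0, 0, 8], [0, 0, 0, 0, 0, 0, 8]],
])

```text
t: 8.35
eef_pos: [0.5686, -0.1369, 0.0205]
orientation: [-0.0, 0.137, 0.991, 0.0]
contact_force: [-0.2, 0.4, -0.4]
grip_width: 0.0176
grip_force: 25.0
```

move_arm([
  [[0, 0, 0.005, 0, 0, 0, 8], [0, 0, 0, 0, 0, 0, 8], [0, 0, 0, 0, 0, 0, 8]],
])

```text
t: 8.72
eef_pos: [0.5687, -0.137, 0.0202]
orientation: [0.0, 0.137, 0.991, -0.0]
contact_force: [0.5, -0.4, 1.5]
grip_width: 0.0174
grip_force: 25.0
```

move_arm([
  [[0, 0, 0.005, 0, 0, 0, 8], [0, 0, 0, 0, 0, 0, 8], [0, 0, 0, 0, 0, 0, 8]],
])

```text
t: 9.1
eef_pos: [0.5687, -0.137, 0.0202]
orientation: [0.0, 0.137, 0.991, -0.0]
contact_force: [-1.5, 0.4, 5.7]
grip_width: 0.0177
grip_force: 25.0
```

Contact: 5.7 N, and the tool has stopped descending at the expected height. I'll release gently and rise.

move_arm([
  [[0, 0, 0, 0, 0, 0, 22], [0, 0, 0, 0, 0, 0, 26], [0, 0, 0, 0, 0, 0, 32], [0, 0, 0, 0, 0, 0, 36], [0, 0, 0, 0, 0, 0, 36]],
])

```text
t: 9.72
eef_pos: [0.5686, -0.1369, 0.0194]
orientation: [-0.0, 0.137, 0.991, 0.0]
contact_force: [0.2, -0.6, 0.4]
grip_width: 0.0352
grip_force: 0.0
```

move_arm([
  [[0, 0, -0.05, 0, 0, 0, 36], [0, 0, -0.15, 0, 0, 0, 36], [0, 0, -0.3, 0, 0, 0, 36], [0, 0, -0.35, 0, 0, 0, 36], [0, 0, 0, 0, 0, 0, 36]],
])

```text
t: 10.35
eef_pos: [0.571, -0.1379, 0.1084]
orientation: [0.004, 0.137, 0.991, -0.001]
contact_force: [-0.4, -0.4, 0.6]
grip_width: 0.0361
grip_force: 0.0
```

Run:
```python
from h import *
print(env.sense()["grip_width"],env.sense()["eef_pos"])
plan([.440,-.177,.105],90,5)
```

```text
0.036055408667184846 [ 0.57097676 -0.13790543  0.1083879 ]
dist mm 27.345766512822436 deg/row 3.1502925582086583
[0.231, -0.1463, 0.0052, -0.0001, 0.0002, -0.0087]
[0.2386, -0.1334, 0.0054, -0.0001, 0.0002, -0.0087]
[0.2456, -0.1201, 0.0058, -0.0001, 0.0002, -0.0087]
[0.2518, -0.1064, 0.0061, -0.0001, 0.0002, -0.0087]
[0.2573, -0.0925, 0.0064, -0.0001, 0.0002, -0.0087]
```

move_arm([
  [[0.231, -0.146, 0, 0, 0, -0.006, 40], [0.239, -0.133, 0, 0, 0, -0.006, 40], [0.246, -0.12, 0, 0, 0, -0.006, 40], [0.252, -0.106, 0, 0, 0, -0.006, 40], [0.3, -0.09, 0, 0, 0, -0.006, 40]],
])

```text
t: 10.98
eef_pos: [0.4312, -0.1706, 0.1044]
orientation: [-0.0, 0.043, 0.999, 0.0]
contact_force: [-0.4, -0.8, 0.1]
grip_width: 0.0396
grip_force: 0.0
```

move_arm([
  [[0, 0, 0, 0, 0, 0, 40], [0, 0, 0, 0, 0, 0, 40]],
])

```text
t: 11.22
eef_pos: [0.433, -0.1709, 0.1046]
orientation: [0.001, 0.044, 0.999, -0.0]
contact_force: [0.3, -0.6, -0.7]
grip_width: 0.04
grip_force: 0.0
```

Run:
```python
from h import *
print(env.sense()["eef_pos"])
im=env.read_camera("top");sc=env.read_camera("scene")
a=cv2.resize(im[190:280,310:390],(400,450),interpolation=cv2.INTER_CUBIC);b=cv2.resize(sc[145:220,260:326],(396,450),interpolation=cv2.INTER_CUBIC)
cv2.imwrite("pics/placed.png",np.hstack([a,b]))
print(blobs("top",im,(15,100,80),(35,255,255),.027,(335,203,356,232))[:2])
plan([.433,-.177,.08],85.5,1)
```

```text
[ 0.43298635 -0.17094089  0.10461248]
[(70.5, (345.8, 216.3), ((568.6272583007812, -135.6243896484375), (21.197229385375977, 37.28805923461914), 76.05290222167969))]
dist mm 25.371530398272885 deg/row 0.4458892689789729
[-0.0013, -0.0615, 0.2462, -0.0001, 0.0002, -0.0012]
```

View pics/placed.png

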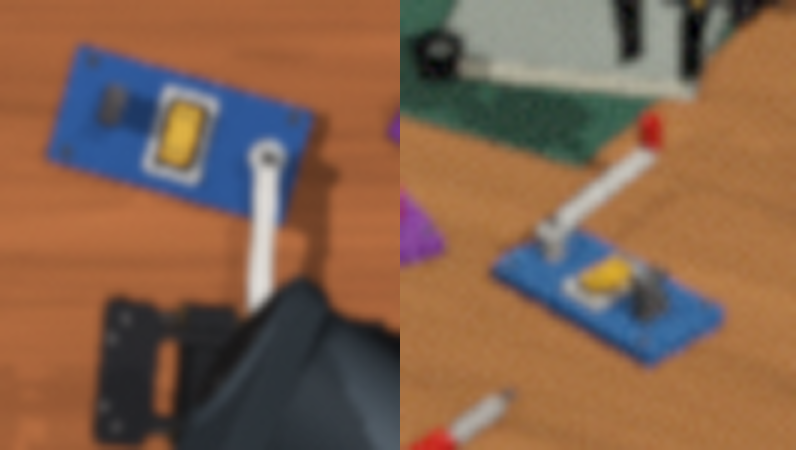

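The gold clasp lies flat in the cradle: left crop (183,133), measured (568.6,-135.6) mm against the cradle at (568.5,-136.5). The knob shows at right crop (650,130), which is scene pixel (301.7,166.7). I'll check that against my estimate before descending.

Run:
```python
from h import *
print(pix("scene",[.433,-.177,.05]),pix("scene",[.433,-.177,.062]),pix("scene",[.433,-.177,.038]))
sc=env.read_camera("scene");hsv=cv2.cvtColor(sc,cv2.COLOR_BGR2HSV)
m=cv2.inRange(hsv,(0,110,60),(8,255,255))|cv2.inRange(hsv,(172,110,60),(180,255,255));m[:155]=0;m[176:]=0;m[:,:294]=0;m[:,310:]=0
y,x=np.nonzero(m);print(x.mean(),y.mean(),y.min(),y.max(),x.min(),x.max())
```

```text
(np.float64(302.15617237370213), np.float64(167.27110411330057)) (np.float64(302.1400768650952), np.float64(164.8046821083244)) (np.float64(302.17214354752144), np.float64(169.7184734705048))
301.5652173913044 166.3913043478261 164 169 300 303
```

move_arm([
  [[0, -0.06, 0.12, 0, 0, -0.001, 40], [0, 0, 0.12, 0, 0, 0, 40], [0, 0, 0, 0, 0, 0, 40], [0, 0, 0, 0, 0, 0, 40]],
])

```text
t: 11.88
eef_pos: [0.4314, -0.1763, 0.0802]
orientation: [-0.0, 0.04, 0.999, 0.0]
contact_force: [-0.5, 0.0, 0.5]
grip_width: 0.0404
grip_force: 0.0
```

move_arm([
  [[0, 0, 0.15, 0, 0, 0, 40], [0, 0, 0.15, 0, 0, 0, 40], [0, 0, 0.07, 0, 0, 0, 40], [0, 0, 0, 0, 0, 0, 40], [0, 0, 0, 0, 0, 0, 40]],
])

```text
t: 12.5
eef_pos: [0.4318, -0.1767, 0.0439]
orientation: [0.0, 0.04, 0.999, -0.0]
contact_force: [0.1, -0.2, 0.8]
grip_width: 0.0401
grip_force: 0.0
```

move_arm([
  [[0, 0, 0, 0, 0, 0, 10], [0, 0, 0, 0, 0, 0, 10], [0, 0, 0, 0, 0, 0, 10], [0, 0, 0, 0, 0, 0, 10], [0, 0, 0, 0, 0, 0, 10]],
], force=8)

```text
t: 13.12
eef_pos: [0.4316, -0.1766, 0.0437]
orientation: [0.0, 0.04, 0.999, -0.0]
contact_force: [-0.0, -0.5, 1.3]
grip_width: 0.0173
grip_force: 8.0
```

```bash
cat >> h.py <<'E'
def arc(H,th0,th1,n,r=.122):
    """local rows for TCP along the knob circle about H from world arm angle th0 to th1, yaw turning along"""
    a=np.radians(np.linspace(th0,th1,n+1))
    f=lambda t:np.array([np.cos(t),np.sin(t)])*r
    for i in range(n):
        d=f(a[i+1])-f(a[i]); yw=a[i]-np.pi/2; y=np.array([np.cos(yw),np.sin(yw)]); x=np.array([-y[1],y[0]])*-1
        print(np.round([x@ -d*-1/.1,y@d/.1,0,0,0,-(a[i+1]-a[i])/2/np.pi],4).tolist())
E
python3 - <<'E'
from h import *
s=env.sense();print(s["eef_pos"],s["grip_width"],s["contact_force"])
H=np.array([.5543,-.1865]);d=s["eef_pos"][:2]-H;print(np.hypot(*d),np.degrees(np.arctan2(d[1],d[0])))
q=s["orientation"];M=R.from_quat([q[1],q[2],q[3],q[0]]).as_matrix();print(M)
arc(H,175.5,74.2,20)
E
```

```text
[ 0.43164339 -0.17658976  0.04367282] 0.017250880677274004 [-0.04563388 -0.48003932  1.31530546]
0.12305631699570298 175.38072731502112
[[-9.96788072e-01  8.00843246e-02  1.99629040e-04]
 [ 8.00842849e-02  9.96788075e-01 -1.99642456e-04]
 [-2.14976078e-04 -1.83014070e-04 -9.99999960e-01]]
[0.0048, 0.1077, 0.0, 0.0, 0.0, 0.0141]
[0.0048, 0.1077, 0.0, 0.0, 0.0, 0.0141]
[0.0048, 0.1077, 0.0, 0.0, 0.0, 0.0141]
[0.0048, 0.1077, 0.0, 0.0, 0.0, 0.0141]
[0.0048, 0.1077, 0.0, 0.0, 0.0, 0.0141]
[0.0048, 0.1077, 0.0, 0.0, 0.0, 0.0141]
[0.0048, 0.1077, 0.0, 0.0, 0.0, 0.0141]
[0.0048, 0.1077, 0.0, 0.0, 0.0, 0.0141]
[0.0048, 0.1077, 0.0, 0.0, 0.0, 0.0141]
[0.0048, 0.1077, 0.0, 0.0, 0.0, 0.0141]
[0.0048, 0.1077, 0.0, 0.0, 0.0, 0.0141]
[0.0048, 0.1077, 0.0, 0.0, 0.0, 0.0141]
[0.0048, 0.1077, 0.0, 0.0, 0.0, 0.0141]
[0.0048, 0.1077, 0.0, 0.0, 0.0, 0.0141]
[0.0048, 0.1077, 0.0, 0.0, 0.0, 0.0141]
[0.0048, 0.1077, 0.0, 0.0, 0.0, 0.0141]
[0.0048, 0.1077, 0.0, 0.0, 0.0, 0.0141]
[0.0048, 0.1077, 0.0, 0.0, 0.0, 0.0141]
[0.0048, 0.1077, 0.0, 0.0, 0.0, 0.0141]
[0.0048, 0.1077, 0.0, 0.0, 0.0, 0.0141]
```

Radial x must be negative because the chord runs inward, and tool x points outward. I'll swing by the arc rows with that sign.

move_arm([
  [[-0.005, 0.108, 0, 0, 0, 0.014, 10], [-0.005, 0.108, 0, 0, 0, 0.014, 10], [-0.005, 0.108, 0, 0, 0, 0.014, 10], [-0.005, 0.108, 0, 0, 0, 0.014, 10], [-0.005, 0.108, 0, 0, 0, 0.0145, 10]],
])

```text
t: 13.75
eef_pos: [0.448, -0.1252, 0.0437]
orientation: [0.0, 0.26, 0.966, -0.0]
contact_force: [0.8, -0.1, 1.9]
grip_width: 0.0174
grip_force: 8.0
```

```bash
cat >> h.py <<'E'
def st():
    s=env.sense();H=np.array([.5543,-.1865]);d=s["eef_pos"][:2]-H;q=s["orientation"];y=R.from_quat([q[1],q[2],q[3],q[0]]).as_matrix()[:,1]
    print("r",np.hypot(*d),"th",np.degrees(np.arctan2(d[1],d[0])),"yaw+90",np.degrees(np.arctan2(y[1],y[0]))+90,s["grip_width"],np.round(s["contact_force"],1),s["t"])
E
python3 -c "from h import *;st()"
```

```text
r 0.12272771882141727 th 150.03223826053892 yaw+90 149.8501604729032 0.01740018338122746 [ 0.8 -0.1  1.9] 13.75
```

Tracking well: radius 122.7 mm, angle 150°, little force. I'll continue.

move_arm([
  [[-0.005, 0.108, 0, 0, 0, 0.014, 10], [-0.005, 0.108, 0, 0, 0, 0.014, 10], [-0.005, 0.108, 0, 0, 0, 0.014, 10], [-0.005, 0.108, 0, 0, 0, 0.014, 10], [-0.005, 0.108, 0, 0, 0, 0.0145, 10]],
])

```text
t: 14.38
eef_pos: [0.4846, -0.0859, 0.0437]
orientation: [0.001, 0.466, 0.885, -0.0]
contact_force: [0.5, -1.2, 1.6]
grip_width: 0.0177
grip_force: 8.0
```

```bash
python3 -c "from h import *;st()"
```

```text
r 0.122370406467357 th 124.71362341506547 yaw+90 124.4859545883924 0.017656613534807863 [ 0.5 -1.2  1.6] 14.375
```

move_arm([
  [[-0.005, 0.108, 0, 0, 0, 0.014, 10], [-0.005, 0.108, 0, 0, 0, 0.014, 10], [-0.005, 0.108, 0, 0, 0, 0.014, 10], [-0.005, 0.108, 0, 0, 0, 0.014, 10], [-0.005, 0.108, 0, 0, 0, 0.0145, 10]],
])

```text
t: 15.0
eef_pos: [0.5344, -0.0661, 0.0437]
orientation: [0.001, 0.649, 0.761, -0.0]
contact_force: [0.4, -2.5, 1.9]
grip_width: 0.0175
grip_force: 8.0
```

```bash
python3 -c "from h import *;st()"
```

```text
r 0.12202819800635073 th 99.40195737239776 yaw+90 99.12982071587476 0.017538400324248082 [ 0.4 -2.5  1.9] 15.0
```

move_arm([
  [[-0.004, 0.108, 0, 0, 0, 0.014, 10], [-0.004, 0.108, 0, 0, 0, 0.014, 10], [-0.004, 0.108, 0, 0, 0, 0.014, 10], [-0.002, 0.075, 0, 0, 0, 0.0098, 10], [-0.001, 0.05, 0, 0, 0, 0.0065, 10]],
])

```text
t: 15.62
eef_pos: [0.5788, -0.0672, 0.0437]
orientation: [0.0, 0.776, 0.631, -0.0]
contact_force: [-1.4, -2.7, 2.9]
grip_width: 0.0176
grip_force: 8.0
```

```bash
python3 -c "from h import *;st()"
```

```text
r 0.12174188655491248 th 78.41243580050721 yaw+90 78.22649786074459 0.017563905553332527 [-1.4 -2.7  2.9] 15.625
```

move_arm([
  [[-0.001, 0.03, 0, 0, 0, 0.004, 10], [0, 0.02, 0, 0, 0, 0.0026, 10], [0, 0, 0, 0, 0, 0, 10]],
])

```text
t: 16.0
eef_pos: [0.5836, -0.0683, 0.0437]
orientation: [0.001, 0.788, 0.615, 0.0]
contact_force: [0.2, -3.1, 3.3]
grip_width: 0.0177
grip_force: 8.0
```

```bash
python3 -c "from h import *;st()"
```

```text
r 0.12175672473141898 th 76.07719465790409 yaw+90 75.9185911932001 0.017736676996021147 [ 0.2 -3.1  3.3] 16.0
```

move_arm([
  [[0, 0.02, 0, 0, 0, 0.0026, 10], [0, 0.015, 0, 0, 0, 0.002, 10], [0, 0, 0, 0, 0, 0, 10]],
])

```text
t: 16.38
eef_pos: [0.5864, -0.069, 0.0437]
orientation: [-0.0, 0.797, 0.603, -0.0]
contact_force: [-3.0, -4.9, 3.8]
grip_width: 0.0174
grip_force: 8.0
```

move_arm([
  [[0, 0.015, 0, 0, 0, 0.001, 10], [0, 0.01, 0, 0, 0, 0, 10], [0, 0, 0, 0, 0, 0, 10]],
])

```text
t: 16.75
eef_pos: [0.5864, -0.069, 0.0435]
orientation: [-0.002, 0.799, 0.601, -0.002]
contact_force: [-5.3, -5.0, 6.8]
grip_width: 0.0179
grip_force: 8.0
```

```bash
python3 -c "from h import *;st()"
```

```text
r 0.12183167558315625 th 74.71205940072457 yaw+90 73.9113306752604 0.01788398327306649 [-5.3 -5.   6.8] 16.75
```

The arm has stalled at 74.7° with force rising, probably on the end stop. I'll push a bit harder to make sure.

move_arm([
  [[0, 0, 0, 0, 0, 0, 10], [0, 0.02, 0, 0, 0, 0, 10], [0, 0.02, 0, 0, 0, 0, 10], [0, 0, 0, 0, 0, 0, 10], [0, 0, 0, 0, 0, 0, 10]],
], force=25)

```text
t: 17.38
eef_pos: [0.5865, -0.069, 0.0434]
orientation: [-0.005, 0.799, 0.601, -0.005]
contact_force: [-10.6, -3.9, 11.6]
grip_width: 0.0172
grip_force: 25.1
```

```bash
python3 -c "from h import *;st()"
```

```text
r 0.12184326440280124 th 74.65369803864814 yaw+90 73.93973221773281 0.01715485910586963 [-10.6  -3.9  11.6] 17.375
```

The arm is on a hard stop at 74.65°, with 11 N and no movement, so it is home. I'll unload, release and rise.

move_arm([
  [[0, -0.02, 0, 0, 0, 0, 10], [0, -0.02, 0, 0, 0, 0, 10], [0, 0, 0, 0, 0, 0, 25], [0, 0, 0, 0, 0, 0, 40], [0, 0, 0, 0, 0, 0, 40]],
])

```text
t: 18.0
eef_pos: [0.5892, -0.0687, 0.0432]
orientation: [-0.0, 0.799, 0.601, 0.0]
contact_force: [-0.3, 0.3, -0.2]
grip_width: 0.036
grip_force: 0.0
```

move_arm([
  [[0, 0, 0, 0, 0, 0, 40], [0, 0, -0.15, 0, 0, 0, 40], [0, 0, -0.3, 0, 0, 0, 40], [0, 0, -0.4, 0, 0, 0, 40], [0, 0, -0.4, 0, 0, 0, 40]],
])

```text
t: 18.62
eef_pos: [0.5891, -0.0692, 0.1707]
orientation: [0.0, 0.799, 0.601, 0.0]
contact_force: [0.1, -0.4, -0.3]
grip_width: 0.0399
grip_force: 0.0
```

move_arm([
  [[0.3, 0.3, -0.2, 0, 0, 0, 40], [0.4, 0.1, 0, 0, 0, 0, 40], [0.5, 0, 0, 0, 0, 0, 40], [0.5, 0, 0, 0, 0, 0, 40], [0.5, 0, 0, 0, 0, 0, 40]],
])

```text
t: 19.25
eef_pos: [0.6889, 0.1325, 0.1898]
orientation: [0.0, 0.799, 0.601, 0.001]
contact_force: [-0.2, 0.0, -0.1]
grip_width: 0.0402
grip_force: 0.0
```

Run:
```python
from h import *
print(env.sense()["eef_pos"],env.sense()["t"])
im=env.read_camera("top");sc=env.read_camera("scene")
a=cv2.resize(im[190:280,310:390],(400,450),interpolation=cv2.INTER_CUBIC);b=cv2.resize(sc[145:220,260:326],(396,450),interpolation=cv2.INTER_CUBIC)
cv2.imwrite("pics/end.png",np.hstack([a,b]))
print(blobs("top",im,(0,130,80),(8,255,255),.062,(315,190,345,225))[:2], pix("top",[.5543+.122*np.cos(1.295),-.1865+.122*np.sin(1.295),.062]))
```

```text
[0.68893212 0.13251946 0.18984261] 19.25
[(9.0, (323.1, 208.7), ((589.1494140625, -65.5993423461914), (11.357767105102539, 14.91380500793457), 14.515816688537598))] (np.float64(324.2515840524575), np.float64(209.30152730171184))
```

View pics/end.png

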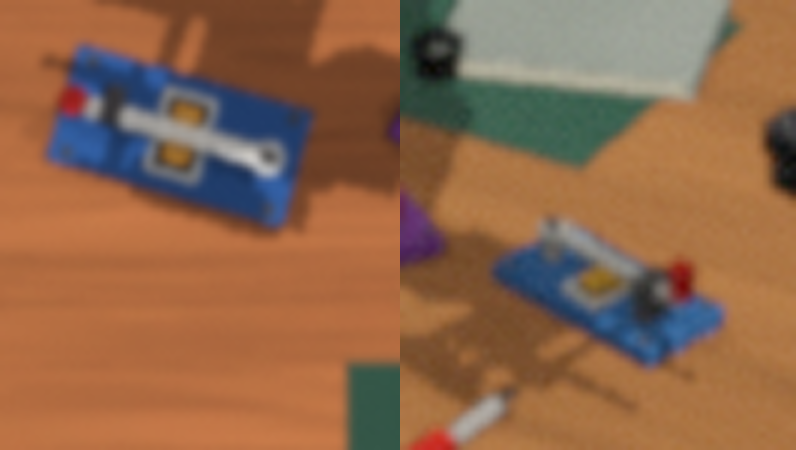

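The keeper arm lies across the clasp and through the catch at left crop (113,103), with the knob at (72,100). The knob measures 73.9° against the holder axis at 74.2°, and the clasp is still flat in the cradle, so I'll hand in.

move_arm([
  [[0, 0, 0, 0, 0, 0, 40], [0, 0, 0, 0, 0, 0, 40], [0, 0, 0, 0, 0, 0, 40]],
])

```text
t: 19.73
eef_pos: [0.6884, 0.1295, 0.1888]
orientation: [0.0, 0.8, 0.6, -0.0]
contact_force: [0.5, -1.0, -0.0]
grip_width: 0.0401
grip_force: 0.0
```

```bash
python3 -c "
from rig import env
print(env.close_job())"
```

```text
the job is handed in; nothing more can be done
None
```

The job is handed in at about 20 s of the 61 s allowed: the gold clasp lies flat and lengthwise in the blue holder's cradle, the keeper arm is closed against its end stop in the catch, and the other clasps were left in their pockets; the hand-in gave no verdict.

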